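Advance the press timer dial four clicks and store it

TASK

On the grey control unit, push the black click-stop dial round clockwise (seen from above) with a fingertip in its notch, exactly four clicks on from where it stands and never past the fourth. Only then press the green button fully down to store the setting, let it come up again and move clear. Grip and lift nothing, and leave the worm wheel, the bearing and the red bottle where they stand.

Things in the scene. Friction and masses are not known exactly. Their poses are not given: they have to be found in the camera images.
- unit: The grey control unit, fixed to the bench: box 170 x 250 x 55 mm (its x, y, z), aluminium top panel at 55 mm. Origin: centre of its underside on the bench, z up. The dial's axis is at (0, 45) mm and the green button at (-20, -80) mm in its x, y.
- dial (a joint): Turn of the dial in rad, growing clockwise seen from above. It rests only in 8 click positions, 0.5236 rad (30 degrees) apart: 0, 0.524, 1.047 ... 3.665, with end stops just outside these; it starts in one of the first four. A sprung catch pulls it into the nearest position: getting over a click takes about 0.17 Nm (4 N on the notch's wall) for the first half step, then the dial snaps the other half forward by itself, away from the finger, and stays there.
- dial_axis (a point): Point on the dial's upright axis at the level of the notch's floor, 65 mm above the bench. The dial is black, 110 mm across (too wide to grip), its top 26 mm above this point (91 mm above the bench), with an orange pointer line on top, opposite the notch; black dots on the panel mark the 8 positions.
- dial_notch (a point): Point on the floor of the finger notch, midway between its two walls, 42 mm from the axis; it turns with the dial. The notch is a quarter of the dial cut away, 26 mm deep: open above and at the rim, between two upright radial walls 45 degrees either side of this point that meet at the axis (so 59 mm apart at 42 mm from the axis). Seen from above, pushing on the wall clockwise of this point turns the dial clockwise.
- set_button (a joint): Travel of the green button in m: 0 up, 0.006 fully down. It springs back; fully down takes about 5 N.
- set_button_top (a point): Centre of the top of the green round button, 30 mm across, 77 mm above the bench; it is pressed straight down.
- worm_wheel: Bystander: bronze worm wheel on a grey steel shaft, loose, standing upright beside the unit, 79 mm across and 79 mm high. Origin: centre of its underside.
- bearing: Bystander: loose steel ball bearing lying flat beside the unit, 62 mm across, 16 mm high. Origin: centre of its underside.
- bottle: Bystander: loose small red bottle with a black cap standing beside the unit, 35 mm across, 109 mm high. Origin: centre of its underside.

How it is judged:
On the way, in this order (a step that is already met when the one before it is completed fails the run):
1. the dial rests four clicks clockwise of its start (distance of dial_notch from where it was at the start of the episode between 0.0696 and 0.0755 m and velocity of joint dial between -0.05 and 0.05 rad/s), for 0.2 s.
2. the green button is pressed fully down (value of joint set_button above 0.0048 m), for 0.05 s.
At the end, for the whole second after the job is handed in: The dial is four clicks (120 degrees, within 8) clockwise of where it started, the green button is up again (within 1.5 mm), and the three bystanders are within 20 mm of where they stood (distance of dial_notch from where it was at the start of the episode between 0.0696 and 0.0755 m and value of joint set_button below 0.0015 m and distance of each of worm_wheel, bearing, bottle from where it was at the start of the episode below 0.02 m); the robot touches nothing.
It fails at once if the dial was turned past the fourth click (distance of dial_notch from where it was at the start of the episode above 0.0784 m).
It fails at once if the button was pressed while the dial was not four clicks on (value of joint set_button above 0.003 m and not (distance of dial_notch from where it was at the start of the episode between 0.0696 and 0.0755 m)).
It fails at once if the worm wheel was pushed, tipped or lifted (distance of worm_wheel from where it was at the start of the episode above 0.02 m or angle between worm_wheel's own z axis and vertical above 0.3 rad).
It fails at once if the bearing was pushed, tipped or lifted (distance of bearing from where it was at the start of the episode above 0.02 m or angle between bearing's own z axis and vertical above 0.3 rad).
It fails at once if the bottle was pushed, tipped or lifted (distance of bottle from where it was at the start of the episode above 0.02 m or angle between bottle's own z axis and vertical above 0.3 rad).
It also fails if it takes over 64 s, if anything falls off the work surface, if the arm or the gripper's body presses on something with over 40 N, if the wrist force passes 120 N, or if a joint passes its speed limit or range.

ROBOT

A 6-joint arm with a two-finger parallel gripper is mounted at the origin on a cart in front of the work surface, level with it; the furniture and walls round the work are solid. World frame = base frame: x ahead of the robot, y to its left, z up, the work surface at z = 0. Lengths are in m, angles in rad, forces in N, time in s.
With the tool pointing down it reaches from about 0.4 to 0.825 m from the base axis. Payload 7 kg.
Tool frame: the origin (TCP) lies on the front face of the gripper's body, between the roots of the fingers; the fingertips stand 66 mm ahead of it and the grasp point (between the pads) lies 47 mm ahead of it; z points along the fingers, y is the line along which they close (so a half turn about z gives the same grasp; the last joint's range is limited). The gripper opens to 88 mm and grips with 3 to 60 N. Pads are 19 mm wide; open, the fingers measure 130 mm over their backs; the gripper's body (78 mm by 193 mm) begins 47 mm behind the grasp point.
Start: joints at [1.505, 0.359, 0.012, 0, -1.224, -0.288], TCP at [0.234, 0.633, 0.292] pointing down, gripper open.
Joint ranges: [-3.07, 3.07], [-1.43, 2.12], [-1.02, 1.25], [-3.03, 1.67], [-3.05, -0], [-3.03, 3.03]. Speed limits (rad/s): [2.39, 2.39, 3.01, 3.14, 3.14, 3.14].

INTERFACE

Orientations are given as [roll, pitch, yaw] about the fixed x, y, z axes, in that order (R = Rz(yaw) Ry(pitch) Rx(roll)).
In Python, from station import arm gives the robot as it stands. The module is installed in compiled form; this text tells all that it offers.
- The arm moves only by the tool move_arm, never from a script. Its argument "increments" is a list of rows, each an object of numbers: "jaw": the gripper command: -1 is shut, 1 is fully open, values between are in proportion; "dx", "dy", "dz": the shift along the tool's x, y, z in m; "twist": the turn about the tool's z in rad. A call has 1 to 12 rows; each row shifts and turns the commanded pose from where the row before left it, along the tool's axes as they then stand; what a row does not reach is not made up. A row lasts 1/12 s, in which the tool goes at most 41.7 mm and 7.16 degrees, less where a joint would pass 70% of its speed; a pose out of reach is approached as far as the arm can. A call is refused whole if a number of a shift passes 0.0417 or a number of a turn 0.125, either way. A call with a gripper value outside its range is refused whole. The fingers move at their own pace and stop on an object; "force" is the grip in N (left out, the last holds). Time passes only in rows, so rows that do not move let the fingers close. It gives the time, the measured TCP pose, the force, the opening and the grip force at its end, in the units of the state.
- arm.get_state(): the state, without advancing time (a new reading comes with each control period).
- arm.grab_frame(name): name is "scene" or "top"; returns the picture (400x640x3 uint8, blue, green, red); there is no depth.
- arm.camera_info(name): a dict with "K" (3x3 intrinsics, pixels), "extrinsics" (4x4, takes a point from camera to world coordinates). Camera axes: x right, y down, z forward; pixel columns grow to the right and rows downward; lengths in m; the calibration is good to about 2 mm. A picture is of the moment at which its call begins. camera_info takes no time and is no camera call.
- arm.job_done(): hands the job in; it is judged then, once.
Trained networks look in the newest picture that a camera, given by its name, has taken for a name from the list of things; names that differ only in an ending like _2 or _b are one class to them, and where a whole thing is asked for, a point or a joint stands for the part that bears it (a point fixed in the world has none). Each returns a list of dicts, best first, with "score" (0 to 1); they miss things now and then, are a little off and sometimes report something else, mostly with a low value. They report only what shows in the picture. A call takes as long as a camera call.
- arm.find_in(camera, name): "position" ([x, y, z] in m, in world coordinates, good to about 4 mm: the middle of the surface that is visible of it).
- arm.silhouettes(camera, name): "pixels" (400x640 bool, what is visible of it).
- arm.pinpoint(camera, name): "position" ([x, y, z] in m, in world coordinates, good to about 4 mm: a listed point, or the origin of a listed thing).
The state is a dict: "t": time; "q": joint angles; "qd": joint speeds; "joint_efforts": joint torques, N m; "eef_pos": TCP position; "ee_rot": TCP orientation; "force": force on the tool from outside, world axes, zero at the start; "moment": the same for the moment, N m; "width": finger opening in m; "gripper_force": force on a finger pad.
Only numpy, scipy, OpenCV 4.12 (cv2) and the standard library are available. Lean on these libraries where they do the work, as an engineer would, in place of code of your own. Each camera call takes 0.05 s, during which the arm holds its last target. There are 200 camera calls.

## Working session

There is one attempt and no reset: what is moved stays moved. The work goes in short steps, Python scripts to look and compute and a tool call to move; the robot and the scene stay as the last step left them, time stands still between calls to the robot, and variables do not carry over. Pictures are saved under pics/ and viewed, at most 10 in all, crops included, and the job is handed in when it is done.

Besides the shell and the picture viewer there is one more tool, called after "Emit:" as a command line: name --argument value ..., lists and objects as JSON in quotes. move_arm: Moves the arm, as the interface text tells. Its arguments: {"type":"object","properties":{"increments":{"type":"array"},"force":{"type":"number"}},"required":["increments"]}

```bash
mkdir -p pics; cat > m.py <<'E'
from station import arm
import cv2, numpy as np
E
python3 - <<'E'
from m import *
s=arm.get_state()
print({k:np.round(v,3).tolist() for k,v in s.items()})
ims=[]
for c in ("top","scene"):
    im=arm.grab_frame(c); ims.append(im)
    for n in ("dial_axis","dial_notch","set_button_top","unit","worm_wheel","bearing","bottle"):
        print(c,n,[(np.round(d["position"],4).tolist(),round(d["score"],2)) for d in arm.pinpoint(c,n)[:2]])
    cv2.imwrite(f"pics/{c}0.png",im)
print(arm.camera_info("top"))
E
```

```text
{'t': 0.0, 'q': [1.505, 0.359, 0.011, -0.0, -1.224, -0.288], 'qd': [-0.002, -0.001, -0.001, 0.001, 0.001, -0.0], 'joint_efforts': [-0.0, -58.272, 29.304, 6.996, 0.007, -0.0], 'eef_pos': [0.234, 0.633, 0.291], 'ee_rot': [3.14, -0.0, -0.354], 'force': [-0.007, -0.586, -0.753], 'moment': [-0.045, -0.008, 0.002], 'gripper_force': 0.0, 'width': 0.088}
top dial_axis [([0.528, 0.1354, 0.0638], 0.82)]
top dial_notch [([0.5421, 0.0999, 0.0641], 0.6)]
top set_button_top [([0.5239, 0.0089, 0.075], 0.58)]
top unit [([0.5292, 0.0911, -0.002], 0.87)]
top worm_wheel [([0.5228, 0.289, -0.0007], 0.62)]
top bearing [([0.5967, -0.1019, 0.0017], 0.76)]
top bottle [([0.5183, -0.1096, 0.0031], 0.71), ([0.52, 0.2896, 0.0022], 0.54)]
scene dial_axis [([0.5257, 0.138, 0.0616], 0.94)]
scene dial_notch [([0.5436, 0.0978, 0.0646], 0.98)]
scene set_button_top [([0.5181, 0.0108, 0.0754], 0.6)]
scene unit [([0.5292, 0.0954, 0.0054], 0.92)]
scene worm_wheel [([0.5216, 0.283, 0.0037], 0.98)]
scene bearing [([0.6012, -0.0975, -0.0041], 0.52)]
scene bottle [([0.5165, -0.1085, 0.0018], 0.97)]
{'K': array([[362.84865277,   0.        , 323.9152453 ],
       [  0.        , 362.84865277, 196.44677743],
       [  0.        ,   0.        ,   1.        ]]), 'extrinsics': array([[-0.01520274, -0.98978277,  0.14177076,  0.42543207],
       [-0.99822866,  0.0231806 ,  0.0547923 , -0.01153141],
       [-0.0575188 , -0.14068664, -0.98838194,  0.90460461],
       [ 0.        ,  0.        ,  0.        ,  1.        ]])}
```

View pics/top0.png

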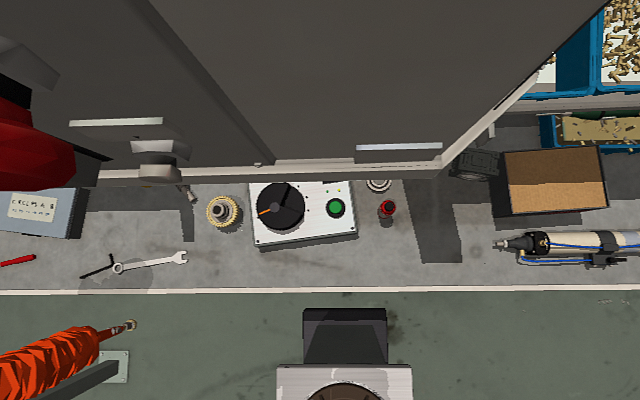

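View pics/scene0.png

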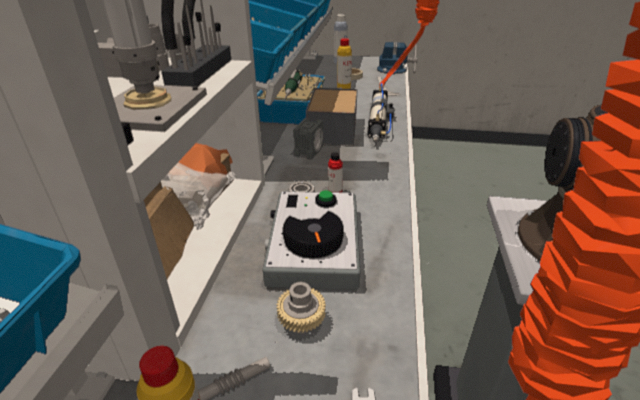

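The dial's notch faces away from the robot and to the right (top view, about 290,190). The pointer is at (262,212), the button at (336,208), the worm wheel at (222,211), the bottle at (387,209), and the bearing sits under the shelf edge at (378,185). Next I'll zoom in to check the dial angle and where the shelf front is.

```bash
python3 - <<'E'
from m import *
im=cv2.imread("pics/top0.png"); sc=cv2.imread("pics/scene0.png")
a=cv2.resize(im[170:255,240:370],None,fx=4,fy=4,interpolation=cv2.INTER_CUBIC)
b=cv2.resize(sc[180:300,255:375],None,fx=340/120,fy=340/120,interpolation=cv2.INTER_CUBIC)
c=np.zeros((700-20,520,3),np.uint8); c=np.zeros((340,0,3),np.uint8)
cv2.imwrite("pics/crop.png",np.vstack([a[:, :520],np.hstack([b,np.zeros((340,180,3),np.uint8)])[:255]]))
def ray(c,u,v,z):
    i=arm.camera_info(c);E=i["extrinsics"];d=E[:3,:3]@np.linalg.inv(i["K"])@[u,v,1];o=E[:3,3]
    return (o+d*(z-o[2])/d[2]).round(3)
for p in [(180,330),(262,180),(230,240)]: print("shelf base",ray("scene",*p,0))
for p in [(262,165),(440,165),(275,175)]: print([ray("top",*p,z) for z in (0.05,.2,.4)])
# top dial: orange pointer angle
o=(im[:,:,2].astype(int)-im[:,:,0]>90)&(im[:,:,1]<150)&(im[:,:,1]>50); o[:180]=0;o[240:]=0;o[:,:250]=0;o[:,310:]=0
v,u=np.nonzero(o); P=np.array([ray("top",x,y,.091)[:2] for x,y in zip(u,v)]); m=P.mean(0); w=np.linalg.svd(P-m)[2][0]
print(len(u),m,np.degrees(np.arctan2(w[1],w[0])),P.min(0),P.max(0))
o=(sc[:,:,2].astype(int)-sc[:,:,0]>90)&(sc[:,:,1]>50); o[:210]=0;o[250:]=0;o[:,:290]=0;o[:,345:]=0
v,u=np.nonzero(o); P=np.array([ray("scene",x,y,.091)[:2] for x,y in zip(u,v)]); m=P.mean(0); w=np.linalg.svd(P-m)[2][0]
print(len(u),m,np.degrees(np.arctan2(w[1],w[0])))
# button centroid
g=im.astype(int); o=(g[:,:,1]-np.maximum(g[:,:,0],g[:,:,2])>25);o[:190]=0;o[225:]=0;o[:,:320]=0;o[:,350:]=0
v,u=np.nonzero(o); print(len(u),ray("top",u.mean(),v.mean(),.075))
g=sc.astype(int); o=(g[:,:,1]-np.maximum(g[:,:,0],g[:,:,2])>25);o[:180]=0;o[215:]=0;o[:,:300]=0;o[:,345:]=0
v,u=np.nonzero(o); print(len(u),ray("scene",u.mean(),v.mean(),.073))
# dial silhouette top circle
for c in("top",):
    arm.grab_frame(c)
    s=arm.silhouettes(c,"dial")[0]; v,u=np.nonzero(s["pixels"]); print(u.min(),u.max(),v.min(),v.max(),s["score"])
E
```

```text
shelf base [0.713 0.332 0.   ]
shelf base [ 0.709 -0.139  0.   ]
shelf base [0.71  0.103 0.   ]
[array([0.629, 0.186, 0.05 ]), array([0.593, 0.151, 0.2  ]), array([0.546, 0.105, 0.4  ])]
[array([ 0.617, -0.241,  0.05 ]), array([ 0.583, -0.2  ,  0.2  ]), array([ 0.538, -0.147,  0.4  ])]
[array([0.603, 0.154, 0.05 ]), array([0.572, 0.125, 0.2  ]), array([0.53 , 0.086, 0.4  ])]
22 [0.51095455 0.17072727] 112.82414406258485 [0.505 0.159] [0.516 0.182]
35 [0.51414286 0.17462857] 111.68932278436462
138 [0.521 0.01  0.075]
133 [0.525 0.017 0.073]
256 304 182 229 0.57
```

View pics/crop.png

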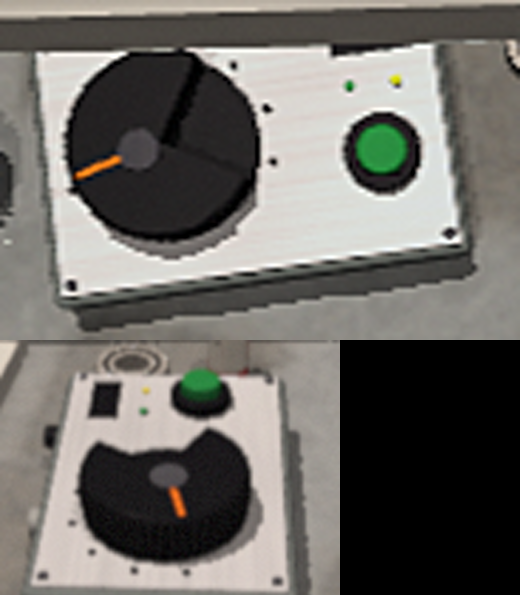

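The crops confirm it. The pointer sits at about 112° in the world frame, so the notch faces about -68°. Next is how far the shelf overhangs.

```bash
python3 - <<'E'
from m import *
def ray(c,u,v,z):
    i=arm.camera_info(c);E=i["extrinsics"];d=E[:3,:3]@np.linalg.inv(i["K"])@[u,v,1];o=E[:3,3]
    return (o+d*(z-o[2])/d[2]).round(3)
print(arm.camera_info("scene")["extrinsics"].round(3))
for z in (0,.1,.2,.3,.4,.5,.6): print(z,[ray("scene",*p,z)[:2] for p in [(248,78),(112,218)]],[ray("top",*p,z)[:2] for p in [(262,165),(440,160),(80,185)]])
E
```

```text
[[-0.987 -0.085  0.136  0.421]
 [-0.16   0.548 -0.821  0.72 ]
 [-0.005 -0.832 -0.554  0.542]
 [ 0.     0.     0.     1.   ]]
0 [array([ 0.998, -0.942]), array([0.996, 0.07 ])] [array([0.641, 0.197]), array([ 0.641, -0.255]), array([0.601, 0.682])]
0.1 [array([ 0.891, -0.635]), array([0.89, 0.19])] [array([0.617, 0.174]), array([ 0.617, -0.228]), array([0.581, 0.606])]
0.2 [array([ 0.785, -0.329]), array([0.784, 0.31 ])] [array([0.593, 0.151]), array([ 0.593, -0.201]), array([0.562, 0.529])]
0.3 [array([ 0.679, -0.022]), array([0.678, 0.43 ])] [array([0.569, 0.128]), array([ 0.569, -0.174]), array([0.543, 0.452])]
0.4 [array([0.572, 0.284]), array([0.572, 0.55 ])] [array([0.546, 0.105]), array([ 0.546, -0.147]), array([0.523, 0.376])]
0.5 [array([0.466, 0.591]), array([0.466, 0.67 ])] [array([0.522, 0.082]), array([ 0.522, -0.12 ]), array([0.504, 0.299])]
0.6 [array([0.36 , 0.898]), array([0.36, 0.79])] [array([0.498, 0.059]), array([ 0.498, -0.093]), array([0.484, 0.222])]
```

```bash
python3 - <<'E'
from m import *
sc=cv2.imread("pics/scene0.png"); im=cv2.imread("pics/top0.png")
cv2.imwrite("pics/crop2.png",np.vstack([cv2.resize(sc[0:200,60:340],(770,550))[:300],cv2.resize(im[100:200,180:470],(770,265))]))
E
```

```text
(no output)
```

View pics/crop2.png

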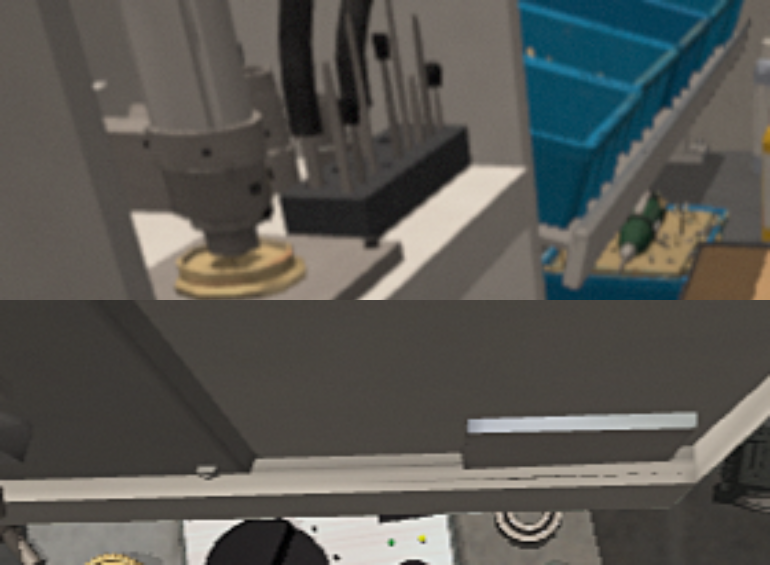

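The shelf fronts are at x≈0.71. The overhang seen in the top view must be higher than about 0.45 m. Before swinging across, I'll check where the orange coil hangs relative to the arm.

```bash
python3 - <<'E'
from m import *
def ray(c,u,v,z):
    i=arm.camera_info(c);E=i["extrinsics"];d=E[:3,:3]@np.linalg.inv(i["K"])@[u,v,1];o=E[:3,3]
    return (o+d*(z-o[2])/d[2]).round(3)
def proj(c,p):
    i=arm.camera_info(c);E=i["extrinsics"];q=E[:3,:3].T@(np.array(p)-E[:3,3]);return (i["K"]@q/q[2])[:2].round(),q[2].round(2)
for p in [(0,0,0),(0,0,.3),(0.234,.633,.29),(0.234,.633,.4),(.1,.3,.5)]: print(p,proj("top",p),proj("scene",p))
for z in (0,.1,.2,.3,.4,.5,.6):
    P=ray("top",130,325,z); print(z,P,proj("scene",P), ray("top",30,370,z), proj("scene",ray("top",30,370,z)))
E
```

```text
(0, 0, 0) (array([344., 435.]), np.float64(0.83)) (array([580., 242.]), np.float64(0.83))
(0, 0, 0.3) (array([344., 538.]), np.float64(0.54)) (array([644., 101.]), np.float64(0.67))
(0.234, 0.633, 0.29) (array([-33., 368.]), np.float64(0.62)) (array([759., 589.]), np.float64(0.19))
(0.234, 0.633, 0.4) (array([-114.,  394.]), np.float64(0.51)) (array([972., 480.]), np.float64(0.12))
(0.1, 0.3, 0.5) (array([ 47., 574.]), np.float64(0.37)) (array([803., -14.]), np.float64(0.32))
0 [0.245 0.524 0.   ] (array([513., 532.]), np.float64(0.44)) [0.139 0.772 0.   ] (array([ 827., 1135.]), np.float64(0.22))
0.1 [0.265 0.465 0.1  ] (array([505., 425.]), np.float64(0.43)) [0.171 0.686 0.1  ] (array([754., 831.]), np.float64(0.24))
0.2 [0.285 0.406 0.2  ] (array([496., 316.]), np.float64(0.43)) [0.202 0.599 0.2  ] (array([693., 571.]), np.float64(0.26))
0.3 [0.305 0.346 0.3  ] (array([487., 203.]), np.float64(0.43)) [0.234 0.512 0.3  ] (array([639., 348.]), np.float64(0.28))
0.4 [0.325 0.287 0.4  ] (array([479.,  90.]), np.float64(0.42)) [0.266 0.426 0.4  ] (array([593., 157.]), np.float64(0.3))
0.5 [0.345 0.228 0.5  ] (array([470., -27.]), np.float64(0.42)) [0.297 0.339 0.5  ] (array([554., -12.]), np.float64(0.32))
0.6 [0.365 0.169 0.6  ] (array([ 461., -145.]), np.float64(0.41)) [0.329 0.252 0.6  ] (array([ 518., -160.]), np.float64(0.34))
```

```bash
python3 - <<'E'
from m import *
sc=cv2.imread("pics/scene0.png"); im=cv2.imread("pics/top0.png")
a=cv2.resize(sc[:,440:],None,fx=1.5,fy=1.5)
b=cv2.resize(im[270:,:200],(480,312)); b=np.vstack([b,np.zeros((288,480,3),np.uint8)])
cv2.imwrite("pics/crop3.png",np.hstack([a,b]))
def ray(c,u,v):
    i=arm.camera_info(c);E=i["extrinsics"];d=E[:3,:3]@np.linalg.inv(i["K"])@[u,v,1];return E[:3,3],d
def org(I):
    h=cv2.cvtColor(I,cv2.COLOR_BGR2HSV);return ((h[...,0]<14)&(h[...,1]>170)&(h[...,2]>90))
t=org(im);t[:310]=0;t[:,125:]=0
for u in (10,30,50,70,90,110): v=np.nonzero(t[:,u])[0]; print("top",u,v.min() if len(v) else 0,v.max() if len(v) else 0)
s=org(sc);s[:,:500]=0
for v in (20,80,140,200,260,320,390): u=np.nonzero(s[v])[0]; print("sc",v,u.min() if len(u) else 0,u.max() if len(u) else 0)
E
```

```text
top 10 351 399
top 30 344 397
top 50 336 387
top 70 328 375
top 90 329 363
top 110 0 0
sc 20 631 639
sc 80 607 639
sc 140 601 639
sc 200 564 639
sc 260 540 639
sc 320 522 639
sc 390 523 609
```

View pics/crop3.png

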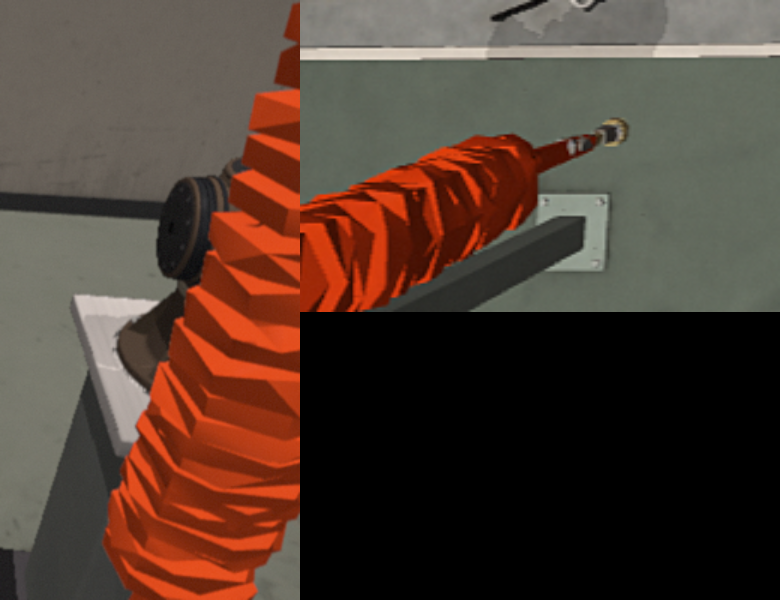

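The close crop shows a coiled orange hose hanging vertically beside a dark floor post, right between the arm's start and the unit. I'll place both in x, y.

```bash
python3 - <<'E'
from m import *
def hor(c,u,v):
    i=arm.camera_info(c);E=i["extrinsics"];d=E[:3,:3]@np.linalg.inv(i["K"])@[u,v,1];return E[:3,3],d
def sect(a,b):
    (o1,d1),(o2,d2)=a,b; s=np.linalg.solve(np.c_[d1[:2],-d2[:2]],(o2-o1)[:2]); return (o1[:2]+s[0]*d1[:2]).round(3),(o1[2]+s[0]*d1[2]).round(2),(o2[2]+s[1]*d2[2]).round(2)
for n,t,s in [("axis",(90,346),(566,390)),("axis2",(50,361),(566,390)),("left edge",(50,336),(522,320)),("right edge",(50,387),(609,390)),("ax-l",(50,361),(522,320)),("ax-r",(50,361),(609,390)),("post",(70,385),(609,390))]: print(n,sect(hor("top",*t),hor("scene",*s)))
for z in (0,-.3,-.6,-.8):
    for p in((130,325),(112,370)):
        o,d=hor("top",*p); print(z,p,(o+d*(z-o[2])/d[2]).round(3))
E
```

```text
axis (array([0.245, 0.488]), np.float64(0.19), np.float64(0.21))
axis2 (array([0.245, 0.488]), np.float64(0.29), np.float64(0.21))
left edge (array([0.292, 0.469]), np.float64(0.32), np.float64(0.27))
right edge (array([0.206, 0.48 ]), np.float64(0.29), np.float64(0.2))
ax-l (array([0.268, 0.424]), np.float64(0.37), np.float64(0.22))
ax-r (array([0.236, 0.513]), np.float64(0.26), np.float64(0.25))
post (array([0.198, 0.47 ]), np.float64(0.26), np.float64(0.19))
0 (130, 325) [0.245 0.524 0.   ]
0 (112, 370) [0.14  0.563 0.   ]
-0.3 (130, 325) [ 0.185  0.702 -0.3  ]
-0.3 (112, 370) [ 0.045  0.753 -0.3  ]
-0.6 (130, 325) [ 0.126  0.879 -0.6  ]
-0.6 (112, 370) [-0.05   0.944 -0.6  ]
-0.8 (130, 325) [ 0.086  0.998 -0.8  ]
-0.8 (112, 370) [-0.113  1.071 -0.8  ]
```

The coil hangs at about (0.245, 0.488), reaches from about z 0.06 upward, and blocks the direct swing. My route is to back off to −x, retract to a radius of about 0.4 m, swing round inside the coil with the gripper's long side tangential, then extend.

Emit:
move_arm --increments '[{"jaw":-1,"dx":-0.03,"dy":0.011},{"jaw":-1,"dx":-0.03,"dy":0.011},{"jaw":-1,"dx":-0.03,"dy":0.011},{"jaw":-1,"dx":-0.03,"dy":0.011},{"jaw":-1,"dx":-0.03,"dy":0.011},{"jaw":-1,"dx":-0.03,"dy":0.011},{"jaw":-1,"twist":-0.12},{"jaw":-1,"twist":-0.12},{"jaw":-1,"twist":-0.12},{"jaw":-1,"twist":-0.12},{"jaw":-1,"twist":-0.12},{"jaw":-1,"twist":-0.12}]'

```text
$.increments[0]: bad value
```

Emit:
move_arm --increments '[{"jaw":-1,"dx":-0.03,"dy":0.011,"dz":0,"twist":0},{"jaw":-1,"dx":-0.03,"dy":0.011,"dz":0,"twist":0},{"jaw":-1,"dx":-0.03,"dy":0.011,"dz":0,"twist":0},{"jaw":-1,"dx":-0.03,"dy":0.011,"dz":0,"twist":0},{"jaw":-1,"dx":-0.03,"dy":0.011,"dz":0,"twist":0},{"jaw":-1,"dx":-0.03,"dy":0.011,"dz":0,"twist":0},{"jaw":-1,"dx":0,"dy":0,"dz":0,"twist":-0.12},{"jaw":-1,"dx":0,"dy":0,"dz":0,"twist":-0.12},{"jaw":-1,"dx":0,"dy":0,"dz":0,"twist":-0.12},{"jaw":-1,"dx":0,"dy":0,"dz":0,"twist":-0.12},{"jaw":-1,"dx":0,"dy":0,"dz":0,"twist":-0.12},{"jaw":-1,"dx":0,"dy":0,"dz":0,"twist":-0.12}]'

```text
t: 1.9
eef_pos: [0.042, 0.6336, 0.2922]
ee_rot: [-3.141, -0.0, 0.372]
force: [0.3, 0.3, 0.0]
width: 0.013
gripper_force: 0.0
```

Emit:
move_arm --increments '[{"jaw":-1,"dx":-0.018,"dy":0.032,"dz":0,"twist":0},{"jaw":-1,"dx":-0.018,"dy":0.032,"dz":0,"twist":0},{"jaw":-1,"dx":-0.018,"dy":0.032,"dz":0,"twist":0},{"jaw":-1,"dx":-0.018,"dy":0.032,"dz":0,"twist":0},{"jaw":-1,"dx":-0.018,"dy":0.032,"dz":0,"twist":0},{"jaw":-1,"dx":-0.018,"dy":0.032,"dz":0,"twist":0},{"jaw":-1,"dx":0,"dy":0,"dz":0,"twist":-0.12},{"jaw":-1,"dx":0,"dy":0,"dz":0,"twist":-0.12},{"jaw":-1,"dx":0,"dy":0,"dz":0,"twist":-0.12},{"jaw":-1,"dx":0,"dy":0,"dz":0,"twist":-0.12},{"jaw":-1,"dx":0,"dy":0,"dz":0,"twist":-0.12},{"jaw":-1,"dx":0,"dy":0,"dz":0,"twist":-0.12}]'

```text
t: 2.9
eef_pos: [0.01, 0.4156, 0.2925]
ee_rot: [-3.141, -0.0, 1.092]
force: [0.0, -0.5, 0.7]
width: 0.0002
gripper_force: 0.0
```

```bash
python3 - <<'E'
from m import *
print(np.round(arm.get_state()["q"],3))
E
```

```text
[ 2.026 -0.088 -0.518  0.    -1.14   0.637]
```

Emit:
move_arm --increments '[{"jaw":-1,"dx":0,"dy":0,"dz":0,"twist":-0.12},{"jaw":-1,"dx":0,"dy":0,"dz":0,"twist":-0.12},{"jaw":-1,"dx":0,"dy":0,"dz":0,"twist":-0.12},{"jaw":-1,"dx":0,"dy":0,"dz":0,"twist":-0.1},{"jaw":-1,"dx":-0.012,"dy":0,"dz":0,"twist":0},{"jaw":-1,"dx":-0.0007,"dy":0.0243,"dz":0,"twist":0.06},{"jaw":-1,"dx":-0.0007,"dy":0.0243,"dz":0,"twist":0.06},{"jaw":-1,"dx":-0.0007,"dy":0.0243,"dz":0,"twist":0.06},{"jaw":-1,"dx":-0.0007,"dy":0.0243,"dz":0,"twist":0.06},{"jaw":-1,"dx":0,"dy":0,"dz":0,"twist":0}]'

```text
t: 3.73
eef_pos: [0.108, 0.3881, 0.2922]
ee_rot: [3.141, 0.0, 1.298]
force: [-0.9, -0.4, -0.1]
width: 0.0002
gripper_force: 0.0
```

```bash
python3 - <<'E'
from m import *
print(np.round(arm.get_state()["q"],3))
a=arm.grab_frame("scene");b=arm.grab_frame("top")
cv2.imwrite("pics/sw.png",cv2.resize(np.hstack([a[:,340:],b[150:,:300].copy() if 0 else np.vstack([b[150:,:300],np.zeros((150,300,3),np.uint8)])]),None,fx=1.3,fy=1.3))
E
```

```text
[ 1.796 -0.113 -0.54   0.    -1.144  1.073]
```

View pics/sw.png

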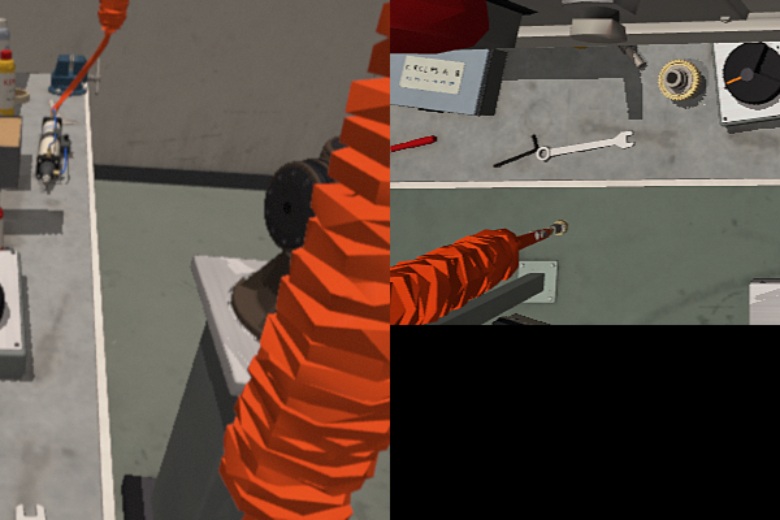

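The hose is hanging vertically and the gripper's corner is just showing inside it (top view, about 96,395). The post stands far behind, at y > 0.9. I'll carry on slowly past the coil at r≈0.40.

Emit:
move_arm --increments '[{"jaw":-1,"dx":-0.001,"dy":0.02,"dz":0,"twist":0.05},{"jaw":-1,"dx":-0.0005,"dy":0.02,"dz":0,"twist":0.05},{"jaw":-1,"dx":-0.0005,"dy":0.02,"dz":0,"twist":0.05},{"jaw":-1,"dx":-0.0005,"dy":0.02,"dz":0,"twist":0.05}]'

```text
t: 4.17
eef_pos: [0.1802, 0.3607, 0.2923]
ee_rot: [-3.141, -0.0, 1.104]
force: [-0.7, -0.1, -0.2]
width: 0.0007
gripper_force: 0.0
```

Emit:
move_arm --increments '[{"jaw":-1,"dx":-0.0005,"dy":0.02,"dz":0,"twist":0.05},{"jaw":-1,"dx":-0.0005,"dy":0.02,"dz":0,"twist":0.05},{"jaw":-1,"dx":-0.0005,"dy":0.02,"dz":0,"twist":0.05},{"jaw":-1,"dx":-0.0005,"dy":0.02,"dz":0,"twist":0.05}]'

```text
t: 4.5
eef_pos: [0.2478, 0.3178, 0.2923]
ee_rot: [-3.141, -0.0, 0.904]
force: [-0.1, 0.3, -0.7]
width: 0.0005
gripper_force: 0.0
```

Emit:
move_arm --increments '[{"jaw":-1,"dx":-0.0007,"dy":0.024,"dz":0,"twist":0.06},{"jaw":-1,"dx":-0.0007,"dy":0.024,"dz":0,"twist":0.06},{"jaw":-1,"dx":-0.0007,"dy":0.024,"dz":0,"twist":0.06},{"jaw":-1,"dx":-0.0007,"dy":0.024,"dz":0,"twist":0.06},{"jaw":-1,"dx":-0.0007,"dy":0.024,"dz":0,"twist":0.06},{"jaw":-1,"dx":-0.0007,"dy":0.024,"dz":0,"twist":0.06},{"jaw":-1,"dx":-0.0007,"dy":0.024,"dz":0,"twist":0.06},{"jaw":-1,"dx":-0.0007,"dy":0.024,"dz":0,"twist":0.06},{"jaw":-1,"dx":-0.0007,"dy":0.024,"dz":0,"twist":0.06},{"jaw":-1,"dx":-0.0007,"dy":0.024,"dz":0,"twist":0.06},{"jaw":-1,"dx":0,"dy":0,"dz":0,"twist":0}]'

```text
t: 5.42
eef_pos: [0.3827, 0.1218, 0.2921]
ee_rot: [3.141, 0.0, 0.301]
force: [-0.6, -0.1, 0.2]
width: 0.0002
gripper_force: 0.0
```

```bash
python3 - <<'E'
from m import *
def proj(c,p):
    i=arm.camera_info(c);E=i["extrinsics"];q=E[:3,:3].T@(np.array(p)-E[:3,3]);return (i["K"]@q/q[2])[:2].round()
def ray(c,u,v,z):
    i=arm.camera_info(c);E=i["extrinsics"];d=E[:3,:3]@np.linalg.inv(i["K"])@[u,v,1];o=E[:3,3]
    return (o+d*(z-o[2])/d[2]).round(3)
for z in (.4,.43,.47,.5,.55,.6,.7):
    P=[ray("top",*p,z) for p in ((440,163),(545,25),(270,177),(275,163))]; print(z,[(p[:2],proj("scene",p)) for p in P])
b=arm.grab_frame("top");a=arm.grab_frame("scene")
cv2.imwrite("pics/now.png",np.vstack([np.hstack([b[:300,100:500]]),a[:300,200:600]]))
E
```

```text
0.4 [(array([ 0.541, -0.147]), array([329.,  11.])), (array([ 0.742, -0.309]), array([255.,  -3.])), (array([0.528, 0.093]), array([316.,  40.])), (array([0.548, 0.086]), array([303.,  38.]))]
0.43 [(array([ 0.534, -0.139]), array([332.,  -5.])), (array([ 0.723, -0.291]), array([259., -16.])), (array([0.522, 0.087]), array([320.,  17.])), (array([0.541, 0.08 ]), array([308.,  16.]))]
0.47 [(array([ 0.525, -0.128]), array([337., -28.])), (array([ 0.698, -0.268]), array([266., -35.])), (array([0.514, 0.079]), array([327., -14.])), (array([0.531, 0.073]), array([315., -15.]))]
0.5 [(array([ 0.518, -0.12 ]), array([341., -47.])), (array([ 0.679, -0.25 ]), array([271., -51.])), (array([0.507, 0.072]), array([332., -39.])), (array([0.524, 0.067]), array([321., -39.]))]
0.55 [(array([ 0.507, -0.107]), array([347., -81.])), (array([ 0.648, -0.221]), array([281., -80.])), (array([0.497, 0.062]), array([341., -82.])), (array([0.512, 0.057]), array([331., -82.]))]
0.6 [(array([ 0.495, -0.093]), array([ 355., -120.])), (array([ 0.616, -0.191]), array([ 293., -113.])), (array([0.487, 0.052]), array([ 351., -130.])), (array([0.499, 0.047]), array([ 342., -129.]))]
0.7 [(array([ 0.472, -0.066]), array([ 373., -213.])), (array([ 0.554, -0.132]), array([ 321., -198.])), (array([0.467, 0.031]), array([ 373., -236.])), (array([0.475, 0.028]), array([ 366., -235.]))]
```

View pics/now.png

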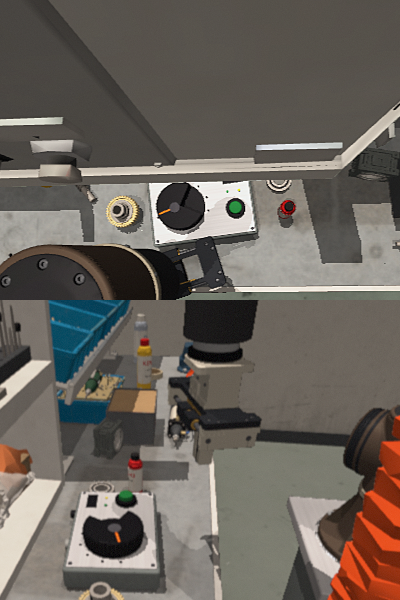

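The arm is clear of the coil now. The scene view shows the gripper at (220,430 in the crop), near the unit's front edge. The overhang must be higher than the scene view reaches. I'll go low first, then move in by small steps while watching the force.

Emit:
move_arm --increments '[{"jaw":-1,"dx":0,"dy":0,"dz":0.0183,"twist":0.117},{"jaw":-1,"dx":0,"dy":0,"dz":0.0183,"twist":0.117},{"jaw":-1,"dx":0,"dy":0,"dz":0.0183,"twist":0.117},{"jaw":-1,"dx":0,"dy":0,"dz":0.0183,"twist":0.117},{"jaw":-1,"dx":0,"dy":0,"dz":0.0183,"twist":0.117},{"jaw":-1,"dx":0,"dy":0,"dz":0.0183,"twist":0.117},{"jaw":-1,"dx":0,"dy":0,"dz":0,"twist":0}]'

```text
t: 6.1
eef_pos: [0.3809, 0.1238, 0.1797]
ee_rot: [3.137, 0.003, -0.4]
force: [-0.3, -1.0, -0.4]
width: -0.0
gripper_force: 0.0
```

Emit:
move_arm --increments '[{"jaw":-1,"dx":0.0126,"dy":-0.0023,"dz":0,"twist":0},{"jaw":-1,"dx":0.0126,"dy":-0.0023,"dz":0,"twist":0},{"jaw":-1,"dx":0.0126,"dy":-0.0023,"dz":0,"twist":0},{"jaw":-1,"dx":0.0126,"dy":-0.0023,"dz":0,"twist":0},{"jaw":-1,"dx":0.0126,"dy":-0.0023,"dz":0,"twist":0},{"jaw":-1,"dx":0.0126,"dy":-0.0023,"dz":0,"twist":0},{"jaw":-1,"dx":0,"dy":0,"dz":0,"twist":0}]'

```text
t: 6.68
eef_pos: [0.46, 0.108, 0.1829]
ee_rot: [-3.141, -0.001, -0.394]
force: [1.0, 0.1, -0.5]
width: 0.0008
gripper_force: 0.0
```

```bash
python3 - <<'E'
from m import *
b=arm.grab_frame("top");a=arm.grab_frame("scene")
cv2.imwrite("pics/now2.png",np.vstack([np.hstack([b[:300,100:500]]),a[:300,200:600]]))
E
```

```text
(no output)
```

View pics/now2.png

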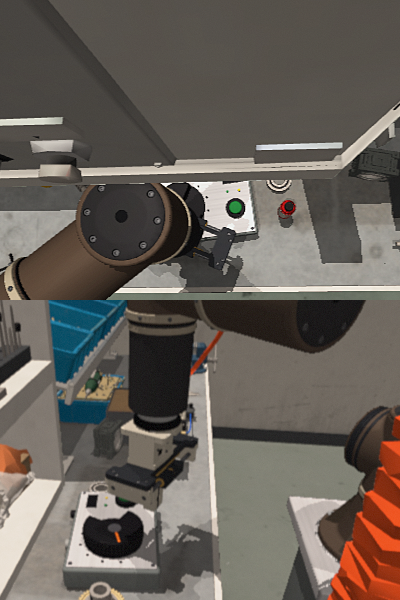

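The wrist housing (top view, about 220,225) is nearing the lip's edge (row 178). I'll keep stepping in slowly and check by image difference whether it passes under the lip or covers it.

Emit:
move_arm --increments '[{"jaw":-1,"dx":0.009,"dy":-0.0015,"dz":0,"twist":0},{"jaw":-1,"dx":0.009,"dy":-0.0015,"dz":0,"twist":0},{"jaw":-1,"dx":0.009,"dy":-0.0015,"dz":0,"twist":0},{"jaw":-1,"dx":0.009,"dy":-0.0015,"dz":0,"twist":0},{"jaw":-1,"dx":0,"dy":0,"dz":0,"twist":0}]'

```text
t: 7.2
eef_pos: [0.4952, 0.0989, 0.1823]
ee_rot: [-3.142, -0.001, -0.396]
force: [-0.2, 0.0, -0.3]
width: 0.0003
gripper_force: 0.0
```

```bash
python3 - <<'E'
from m import *
b=arm.grab_frame("top");cv2.imwrite("pics/t3.png",b)
o=cv2.imread("pics/top0.png")
d=np.abs(b.astype(int)-o).max(2)>25
for v in range(140,200,6): u=np.nonzero(d[v])[0]; print(v,len(u),(u.min(),u.max()) if len(u) else "")
E
```

```text
140 31 (np.int64(154), np.int64(627))
146 119 (np.int64(140), np.int64(466))
152 17 (np.int64(443), np.int64(459))
158 28 (np.int64(332), np.int64(453))
164 132 (np.int64(254), np.int64(446))
170 246 (np.int64(100), np.int64(386))
176 40 (np.int64(98), np.int64(142))
182 52 (np.int64(251), np.int64(601))
188 199 (np.int64(57), np.int64(603))
194 214 (np.int64(1), np.int64(603))
```

The lip still occludes the wrist, so the wrist is passing underneath with no force. On to above the notch.

Emit:
move_arm --increments '[{"jaw":-1,"dx":0.009,"dy":-0.0017,"dz":0,"twist":0},{"jaw":-1,"dx":0.009,"dy":-0.0017,"dz":0,"twist":0},{"jaw":-1,"dx":0.009,"dy":-0.0017,"dz":0,"twist":0},{"jaw":-1,"dx":0.009,"dy":-0.0017,"dz":0,"twist":0},{"jaw":-1,"dx":0,"dy":0,"dz":0,"twist":0}]'

```text
t: 7.67
eef_pos: [0.5311, 0.0913, 0.1823]
ee_rot: [-3.141, -0.001, -0.396]
force: [0.4, 0.1, -0.7]
width: 0.0006
gripper_force: 0.0
```

```bash
python3 - <<'E'
from m import *
s=arm.get_state(); print(np.round(s["eef_pos"],4),np.round(s["q"],2),np.round(s["force"],1))
a=arm.grab_frame("scene")
cv2.imwrite("pics/n3.png",cv2.resize(a[130:290,230:390],(640,640))[:600])
for n in("dial_axis","dial_notch"): print(n,[(np.round(d["position"],4).tolist(),round(d["score"],2)) for d in arm.pinpoint("scene",n)[:2]])
E
```

```text
[0.5311 0.0913 0.1823] [ 0.53  0.24 -0.44  0.   -0.9   0.64] [ 0.4  0.1 -0.7]
dial_axis [([0.5267, 0.1382, 0.0638], 0.59)]
dial_notch [([0.5409, 0.099, 0.0616], 0.65)]
```

View pics/n3.png

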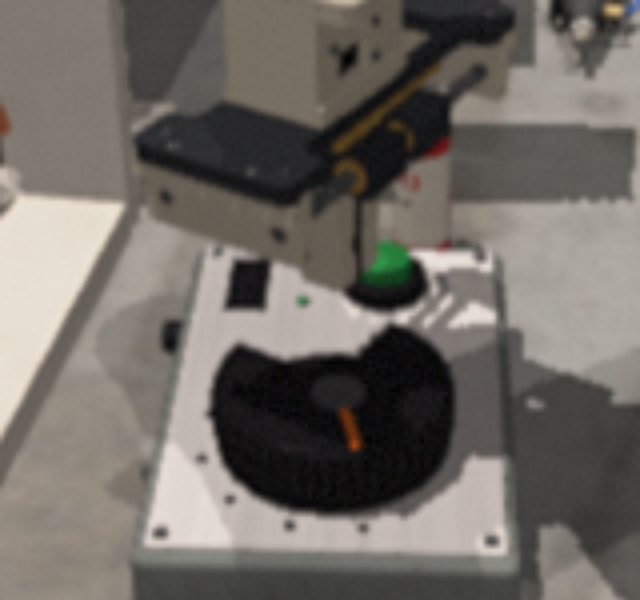

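The closed fingertips are above the notch opening (crop about 350,280), with the dial undisturbed. Descending.

Emit:
move_arm --increments '[{"jaw":-1,"dx":0,"dy":0,"dz":0.009,"twist":0},{"jaw":-1,"dx":0,"dy":0,"dz":0.009,"twist":0},{"jaw":-1,"dx":0,"dy":0,"dz":0.009,"twist":0},{"jaw":-1,"dx":0,"dy":0,"dz":0.009,"twist":0},{"jaw":-1,"dx":0,"dy":0,"dz":0.008,"twist":0},{"jaw":-1,"dx":0,"dy":0,"dz":0,"twist":0}]'

```text
t: 8.32
eef_pos: [0.5281, 0.091, 0.1361]
ee_rot: [3.139, 0.002, -0.396]
force: [-0.2, 1.0, -0.3]
width: 0.0005
gripper_force: 0.0
```

Emit:
move_arm --increments '[{"jaw":-1,"dx":-0.003,"dy":0,"dz":0,"twist":0},{"jaw":-1,"dx":-0.002,"dy":0,"dz":0,"twist":0},{"jaw":-1,"dx":-0.002,"dy":0,"dz":0,"twist":0},{"jaw":-1,"dx":0,"dy":0,"dz":0,"twist":0}]'

```text
t: 8.65
eef_pos: [0.5226, 0.0944, 0.1389]
ee_rot: [-3.141, -0.0, -0.396]
force: [-0.3, 0.1, 0.2]
width: 0.0004
gripper_force: 0.0
```

Emit:
move_arm --increments '[{"jaw":-1,"dx":-0.002,"dy":0,"dz":0,"twist":0},{"jaw":-1,"dx":-0.001,"dy":0,"dz":0,"twist":0},{"jaw":-1,"dx":0,"dy":0,"dz":0,"twist":0},{"jaw":-1,"dx":0,"dy":0,"dz":0,"twist":0}]'

```text
t: 8.98
eef_pos: [0.5207, 0.0953, 0.1389]
ee_rot: [-3.141, -0.002, -0.395]
force: [4.7, -3.1, -1.0]
width: 0.0004
gripper_force: 2.5
```

Contact: the force is 5.6 N along the wall normal. Now the arc about the dial's axis, first click.

Emit:
move_arm --increments '[{"jaw":-1,"dx":-0.0025,"dy":0.0005,"dz":0,"twist":0.06},{"jaw":-1,"dx":-0.0025,"dy":0.0005,"dz":0,"twist":0.06},{"jaw":-1,"dx":-0.0025,"dy":0.0005,"dz":0,"twist":0.06},{"jaw":-1,"dx":-0.0025,"dy":0.0005,"dz":0,"twist":0.06},{"jaw":-1,"dx":-0.0025,"dy":0.0005,"dz":0,"twist":0.06},{"jaw":-1,"dx":-0.0025,"dy":0.0005,"dz":0,"twist":0.06},{"jaw":-1,"dx":0,"dy":0,"dz":0,"twist":0},{"jaw":-1,"dx":0,"dy":0,"dz":0,"twist":0}]'

```text
t: 9.65
eef_pos: [0.5055, 0.1006, 0.1385]
ee_rot: [-3.141, 0.0, -0.754]
force: [0.5, -0.2, 0.1]
width: 0.0005
gripper_force: 0.0
```

```bash
cat >> m.py <<'E'
def ray(c,u,v,z):
    i=arm.camera_info(c);E=i["extrinsics"];d=E[:3,:3]@np.linalg.inv(i["K"])@[u,v,1];o=E[:3,3]
    return o+d*(z-o[2])/d[2]
def look():
    s=arm.get_state(); p=np.array(s["eef_pos"]); A=np.array([.527,.137])
    print("tcp",p.round(4),"yaw",round(s["ee_rot"][2],3),"F",np.round(s["force"],1),"az",np.degrees(np.arctan2(*(p[:2]-A)[::-1])).round(1),"r",np.linalg.norm(p[:2]-A).round(4))
    sc=arm.grab_frame("scene")
    o=(sc[:,:,2].astype(int)-sc[:,:,0]>70)&(sc[:,:,1]>40); o[:205]=0;o[255:]=0;o[:,:285]=0;o[:,350:]=0
    n,l,st,_=cv2.connectedComponentsWithStats(o.astype(np.uint8))
    if n>1:
        k=1+st[1:,4].argmax(); v,u=np.nonzero(l==k); P=np.array([ray("scene",x,y,.091)[:2] for x,y in zip(u,v)]); m=P.mean(0)
        print("pointer",len(u),m.round(4),"angle from axis",np.degrees(np.arctan2(*(m-A)[::-1])).round(1))
    for k in("dial_notch",):
        for d in arm.pinpoint("scene",k)[:2]: print(k,np.round(d["position"],4),round(d["score"],2),"ang",np.degrees(np.arctan2(*(np.array(d["position"])[:2]-A)[::-1])).round(1))
E
python3 -c "
from m import *
look()"
```

```text
tcp [0.5055 0.1006 0.1385] yaw -0.754 F [ 0.5 -0.2  0.1] az -120.6 r 0.0423
pointer 23 [0.5341 0.1789] angle from axis 80.4
dial_notch [0.5197 0.0964 0.0627] 0.57 ang -100.2
```

The first click is confirmed: the pointer went from 112° to 80° and the notch from -68° to -100°. Second click.

Emit:
move_arm --increments '[{"jaw":-1,"dx":-0.0024,"dy":0.0005,"dz":0,"twist":0.058},{"jaw":-1,"dx":-0.0024,"dy":0.0005,"dz":0,"twist":0.058},{"jaw":-1,"dx":-0.0024,"dy":0.0005,"dz":0,"twist":0.058},{"jaw":-1,"dx":-0.0024,"dy":0.0005,"dz":0,"twist":0.058},{"jaw":-1,"dx":-0.0024,"dy":0.0005,"dz":0,"twist":0.058},{"jaw":-1,"dx":-0.0024,"dy":0.0005,"dz":0,"twist":0.058},{"jaw":-1,"dx":-0.0024,"dy":0.0005,"dz":0,"twist":0.058},{"jaw":-1,"dx":-0.0024,"dy":0.0005,"dz":0,"twist":0.058},{"jaw":-1,"dx":-0.0024,"dy":0.0005,"dz":0,"twist":0.058},{"jaw":-1,"dx":0,"dy":0,"dz":0,"twist":0},{"jaw":-1,"dx":0,"dy":0,"dz":0,"twist":0}]'

```text
t: 10.67
eef_pos: [0.4903, 0.1159, 0.1383]
ee_rot: [3.142, -0.0, -1.275]
force: [-0.5, -0.6, 0.5]
width: -0.0002
gripper_force: 0.0
```

```bash
python3 -c "
from m import *
look()"
```

```text
tcp [0.4903 0.1159 0.1383] yaw -1.275 F [-0.5 -0.6  0.5] az -150.1 r 0.0424
pointer 37 [0.5529 0.1702] angle from axis 52.0
dial_notch [0.5017 0.1026 0.0637] 0.67 ang -126.3
```

Two clicks so far: the pointer is at 52° and the notch at -126°. Third click, with the same arc.

Emit:
move_arm --increments '[{"jaw":-1,"dx":-0.0024,"dy":0.0005,"dz":0,"twist":0.058},{"jaw":-1,"dx":-0.0024,"dy":0.0005,"dz":0,"twist":0.058},{"jaw":-1,"dx":-0.0024,"dy":0.0005,"dz":0,"twist":0.058},{"jaw":-1,"dx":-0.0024,"dy":0.0005,"dz":0,"twist":0.058},{"jaw":-1,"dx":-0.0024,"dy":0.0005,"dz":0,"twist":0.058},{"jaw":-1,"dx":-0.0024,"dy":0.0005,"dz":0,"twist":0.058},{"jaw":-1,"dx":-0.0024,"dy":0.0005,"dz":0,"twist":0.058},{"jaw":-1,"dx":-0.0024,"dy":0.0005,"dz":0,"twist":0.058},{"jaw":-1,"dx":-0.0024,"dy":0.0005,"dz":0,"twist":0.058},{"jaw":-1,"dx":0,"dy":0,"dz":0,"twist":0},{"jaw":-1,"dx":0,"dy":0,"dz":0,"twist":0}]'

```text
t: 11.68
eef_pos: [0.4845, 0.1369, 0.1384]
ee_rot: [-3.142, -0.0, -1.797]
force: [0.1, -0.2, 0.1]
width: 0.0005
gripper_force: 0.0
```

```bash
python3 -c "
from m import *
look()"
```

```text
tcp [0.4845 0.1369 0.1384] yaw -1.797 F [ 0.1 -0.2  0.1] az -179.8 r 0.0425
pointer 34 [0.5662 0.1545] angle from axis 24.1
dial_notch [0.4883 0.1218 0.0665] 0.77 ang -158.6
```

Third click done: the pointer is at 24°. For the fourth I'll go more gently, with 7 rows, a check, then the rest.

Emit:
move_arm --increments '[{"jaw":-1,"dx":-0.0024,"dy":0.0005,"dz":0,"twist":0.058},{"jaw":-1,"dx":-0.0024,"dy":0.0005,"dz":0,"twist":0.058},{"jaw":-1,"dx":-0.0024,"dy":0.0005,"dz":0,"twist":0.058},{"jaw":-1,"dx":-0.0024,"dy":0.0005,"dz":0,"twist":0.058},{"jaw":-1,"dx":-0.0024,"dy":0.0005,"dz":0,"twist":0.058},{"jaw":-1,"dx":-0.0024,"dy":0.0005,"dz":0,"twist":0.058},{"jaw":-1,"dx":-0.0024,"dy":0.0005,"dz":0,"twist":0.058},{"jaw":-1,"dx":0,"dy":0,"dz":0,"twist":0}]'

```text
t: 12.45
eef_pos: [0.4878, 0.1534, 0.1383]
ee_rot: [-3.142, -0.0, -2.207]
force: [-0.2, 0.0, -0.8]
width: 0.0003
gripper_force: 0.1
```

Emit:
move_arm --increments '[{"jaw":-1,"dx":-0.0024,"dy":0.0005,"dz":0,"twist":0.058},{"jaw":-1,"dx":-0.0024,"dy":0.0005,"dz":0,"twist":0.058},{"jaw":-1,"dx":0,"dy":0,"dz":0,"twist":0},{"jaw":-1,"dx":0,"dy":0,"dz":0,"twist":0}]'

```text
t: 12.78
eef_pos: [0.49, 0.158, 0.1383]
ee_rot: [3.142, 0.0, -2.318]
force: [-0.3, -1.0, 0.1]
width: 0.0005
gripper_force: 0.0
```

```bash
python3 -c "
from m import *
look()"
```

```text
tcp [0.49   0.158  0.1383] yaw -2.318 F [-0.3 -1.   0.1] az 150.4 r 0.0425
pointer 44 [0.5651 0.1339] angle from axis -4.7
dial_notch [0.4855 0.1428 0.0636] 0.8 ang 172.0
```

The fourth click is in: pointer at -4.7°, notch at 172°, and a notch displacement of about 72 mm. Next I lift clear and go over to the button.

Emit:
move_arm --increments '[{"jaw":-1,"dx":0,"dy":0,"dz":-0.015,"twist":0},{"jaw":-1,"dx":0,"dy":0,"dz":-0.015,"twist":0},{"jaw":-1,"dx":0,"dy":0,"dz":-0.015,"twist":0},{"jaw":-1,"dx":0,"dy":0,"dz":0,"twist":0},{"jaw":-1,"dx":0.0146,"dy":-0.0206,"dz":0,"twist":0},{"jaw":-1,"dx":0.0146,"dy":-0.0206,"dz":0,"twist":0},{"jaw":-1,"dx":0.0146,"dy":-0.0206,"dz":0,"twist":0},{"jaw":-1,"dx":0.0146,"dy":-0.0206,"dz":0,"twist":0},{"jaw":-1,"dx":0.0146,"dy":-0.0206,"dz":0,"twist":0},{"jaw":-1,"dx":0.0146,"dy":-0.0206,"dz":0,"twist":0},{"jaw":-1,"dx":0,"dy":0,"dz":0,"twist":0}]'

```text
t: 13.8
eef_pos: [0.5205, 0.0066, 0.1829]
ee_rot: [3.141, -0.001, -2.322]
force: [0.2, 0.6, 0.2]
width: 0.0003
gripper_force: 0.0
```

Emit:
move_arm --increments '[{"jaw":-1,"dx":0,"dy":0,"dz":0,"twist":-0.12},{"jaw":-1,"dx":0,"dy":0,"dz":0,"twist":-0.12},{"jaw":-1,"dx":0,"dy":0,"dz":0,"twist":-0.12},{"jaw":-1,"dx":0,"dy":0,"dz":0,"twist":-0.12},{"jaw":-1,"dx":0,"dy":0,"dz":0,"twist":-0.12},{"jaw":-1,"dx":0,"dy":0,"dz":0,"twist":-0.12},{"jaw":-1,"dx":0,"dy":0,"dz":0,"twist":0}]'

```text
t: 14.38
eef_pos: [0.5203, 0.0098, 0.183]
ee_rot: [3.141, -0.0, -1.595]
force: [1.0, -0.3, 1.0]
width: 0.0004
gripper_force: 0.0
```

```bash
python3 -c "
from m import *
look()
for n in ('set_button_top','bottle','dial_axis'): print(n,[(np.round(d['position'],4).tolist(),round(d['score'],2)) for d in arm.pinpoint('scene',n)[:2]])
i=arm.grab_frame('scene'); cv2.imwrite('pics/btn.png',cv2.resize(i[130:290,230:390],(640,640))[:600])
"
```

```text
tcp [0.5203 0.0098 0.183 ] yaw -1.595 F [ 1.  -0.3  1. ] az -93.0 r 0.1274
pointer 42 [0.5651 0.1336] angle from axis -5.0
dial_notch [0.4854 0.144  0.0642] 0.85 ang 170.4
set_button_top [([0.5187, 0.0136, 0.0756], 0.63)]
bottle [([0.5154, -0.1107, 0.0015], 0.89)]
dial_axis [([0.5249, 0.142, 0.0624], 0.8), ([0.5169, 0.014, 0.0749], 0.56)]
```

View pics/btn.png

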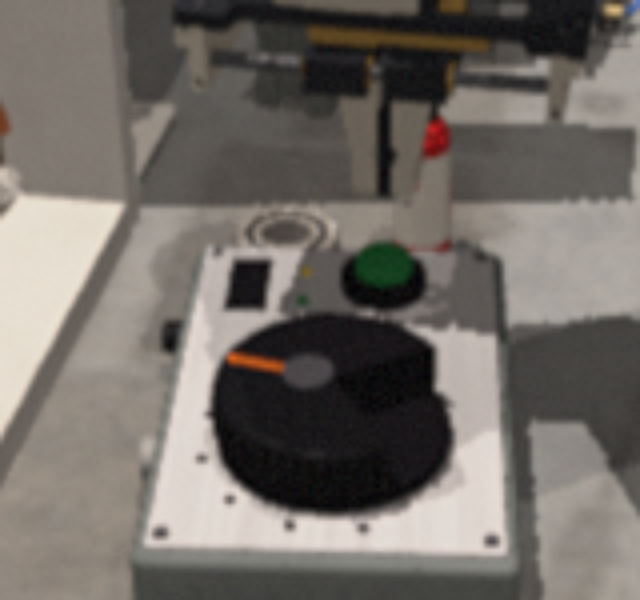

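The pointer has turned to the shelf side and the notch faces the robot. The fingertips hover right over the green button (crop about 385,270). Pressing.

Emit:
move_arm --increments '[{"jaw":-1,"dx":0,"dy":0,"dz":0.012,"twist":0},{"jaw":-1,"dx":0,"dy":0,"dz":0.012,"twist":0},{"jaw":-1,"dx":0,"dy":0,"dz":0.01,"twist":0},{"jaw":-1,"dx":0,"dy":0,"dz":0.003,"twist":0},{"jaw":-1,"dx":0,"dy":0,"dz":0.003,"twist":0},{"jaw":-1,"dx":0,"dy":0,"dz":0,"twist":0}]'

```text
t: 15.18
eef_pos: [0.5204, 0.0096, 0.143]
ee_rot: [3.141, -0.001, -1.602]
force: [-0.1, -0.1, -0.2]
width: 0.0005
gripper_force: 0.0
```

Emit:
move_arm --increments '[{"jaw":-1,"dx":0,"dy":0,"dz":0.002,"twist":0},{"jaw":-1,"dx":0,"dy":0,"dz":0.002,"twist":0},{"jaw":-1,"dx":0,"dy":0,"dz":0,"twist":0}]'

```text
t: 15.43
eef_pos: [0.5208, 0.0097, 0.1396]
ee_rot: [-3.141, 0.0, -1.602]
force: [-1.5, -0.6, 2.3]
width: 0.0004
gripper_force: 1.6
```

Emit:
move_arm --increments '[{"jaw":-1,"dx":0,"dy":0,"dz":0.0015,"twist":0},{"jaw":-1,"dx":0,"dy":0,"dz":0.0015,"twist":0},{"jaw":-1,"dx":0,"dy":0,"dz":0,"twist":0}]'

```text
t: 15.68
eef_pos: [0.5208, 0.0097, 0.1369]
ee_rot: [-3.141, 0.0, -1.602]
force: [-1.9, -0.7, 6.3]
width: 0.0005
gripper_force: 3.2
```

Emit:
move_arm --increments '[{"jaw":-1,"dx":0,"dy":0,"dz":0.001,"twist":0},{"jaw":-1,"dx":0,"dy":0,"dz":0.001,"twist":0},{"jaw":-1,"dx":0,"dy":0,"dz":0,"twist":0},{"jaw":-1,"dx":0,"dy":0,"dz":0,"twist":0}]'

```text
t: 16.02
eef_pos: [0.5209, 0.0097, 0.1365]
ee_rot: [-3.14, -0.0, -1.601]
force: [-8.6, 0.3, 24.4]
width: 0.0003
gripper_force: 12.3
```

Bottomed out: the tip is 6.5 mm below the button's rest height at 24 N. Lifting clear.

Emit:
move_arm --increments '[{"jaw":-1,"dx":0,"dy":0,"dz":-0.005,"twist":0},{"jaw":-1,"dx":0,"dy":0,"dz":-0.01,"twist":0},{"jaw":-1,"dx":0,"dy":0,"dz":-0.012,"twist":0},{"jaw":-1,"dx":0,"dy":0,"dz":-0.012,"twist":0},{"jaw":-1,"dx":0,"dy":0,"dz":-0.01,"twist":0},{"jaw":-1,"dx":0,"dy":0,"dz":0,"twist":0},{"jaw":-1,"dx":0,"dy":0,"dz":0,"twist":0}]'

```text
t: 16.6
eef_pos: [0.5207, 0.0098, 0.1838]
ee_rot: [-3.14, 0.001, -1.602]
force: [0.4, -0.4, -0.2]
width: 0.0006
gripper_force: 0.0
```

```bash
python3 -c "
from m import *
look()
for n in ('set_button_top','bottle','bearing','worm_wheel'): print(n,[(np.round(d['position'],4).tolist(),round(d['score'],2)) for d in arm.pinpoint('scene',n)[:1]])
print(arm.job_done())
"
```

```text
tcp [0.5207 0.0098 0.1838] yaw -1.602 F [ 0.4 -0.4 -0.2] az -92.8 r 0.1273
pointer 42 [0.5651 0.1336] angle from axis -5.0
dial_notch [0.4848 0.1457 0.0644] 0.76 ang 168.4
set_button_top [([0.5163, 0.0111, 0.0735], 0.53)]
bottle [([0.5144, -0.1068, 0.0019], 0.56)]
bearing [([0.6003, -0.0989, -0.0035], 0.46)]
worm_wheel [([0.5193, 0.2833, 0.0025], 0.97)]
the job is handed in; nothing more can be done
None
```

I turned the dial exactly four clicks clockwise, pressed the green button fully down and released it, left the bystanders where they stood, and handed the job in at about 17 s; the hand-in returned no verdict.

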